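# Close the specimen jar snugly in its holder

### The arm

A 6-joint arm with a two-finger parallel gripper is mounted at the origin on the work surface. World frame = base frame: x ahead of the robot, y to its left, z up, the work surface at z = 0. Lengths are in m, angles in rad, forces in N, time in s.
With the tool pointing down it reaches from about 0.275 to 0.75 m from the base axis. Payload 10.2 kg.
Tool frame: the origin (TCP) lies on the mounting face of the last link; the fingertips stand 173 mm ahead of it and the grasp point (between the pads) lies 155 mm ahead of it; y points along the fingers, x is the direction in which the jaws open and shut, and the axes are right-handed (so a half turn about y gives the same grasp; the last joint's range is limited). The gripper opens to 85 mm and grips with 20 to 120 N. Pads are 22 mm wide; open, the fingers measure 114 mm over their backs; the gripper's body (76 mm by 85 mm) begins 54 mm behind the grasp point. The pads swing forward as they close: fully open they stand 13 mm farther back than shut.
Start: joints at [1.013, 0.313, 1.498, -0, 1.331, -0.223], TCP at [0.173, 0.496, 0.405] pointing down, gripper open.
Joint ranges: [-2.94, 2.94], [-0.97, 2.17], [0.19, 2.56], [-1.23, 4.37], [0.02, 3.11], [-2.88, 2.88]. Speed limits (rad/s): [2.39, 2.39, 3.01, 3.14, 3.14, 3.14].

### API

Orientations are given as a rotation vector (axis times angle).
In Python, from plant import arm gives the robot as it stands.
- The arm moves only by the tool step_arm, never from a script. Its argument "targets" is a list that holds one entry, the list of rows, each a list of 5 numbers: the finger opening in cm, from 0 to 8.54, then the shift along the tool's x, y, z in cm, then the turn about the tool's y in degrees. A call has 1 to 8 rows; each row shifts and turns the commanded pose from where the row before left it, along the tool's axes as they then stand; what a row does not reach is not made up. A row lasts 1/8 s, in which the tool goes at most 62.5 mm and 10.7 degrees, less where a joint would pass 70% of its speed; a pose out of reach is approached as far as the arm can. A call with a gripper value outside its range is refused whole. The fingers move at their own pace and stop on an object; "squeeze" is the grip in N (left out, the last holds). Time passes only in rows, so rows that do not move let the fingers close. It gives the time, the measured TCP pose, the force and the opening at its end, in the units of the state.
- arm.get_state(): the state, without advancing time (a new reading comes with each control period).
- arm.get_image(name): name is "scene" or "top"; returns the picture (420x560x3 uint8, red, green, blue); there is no depth.
- arm.camera_model(name): a dict with "fx", "fy", "cx", "cy" (pixels), "xyz" and "attitude" of the camera in the world. Camera axes: x right, y down, z forward; pixel columns grow to the right and rows downward; lengths in m; the calibration is good to about 2 mm. A picture is of the moment at which its call begins. camera_model takes no time and is no camera call.
- arm.hand_in(): hands the job in, once; it reports no verdict.
The state is a dict: "clock": time; "q": joint angles; "qvel": joint speeds; "effort": joint torques, N m; "tool_pos": TCP position; "orientation": TCP orientation; "contact_force": force on the tool from outside, world axes, zero at the start; "wrist_torque": the same for the moment, N m; "finger_gap": opening from 0.0 (shut) to 1.0 (fully open).
Only numpy, scipy, OpenCV 4.12 (cv2) and the standard library are available. Lean on these libraries where they do the work, as an engineer would, in place of code of your own. Each camera call takes 0.05 s, during which the arm holds its last target.

### The job

Stand the square specimen jar upright and fully home in the square well of the bench holder, then screw its loose lid down clockwise until it goes snug: keep turning while it turns easily, stop soon after the resistance has clearly risen, and do not overtighten it. Leave the jar closed in the well and the other things where they stand.

Things in the scene. Friction and masses are not known exactly. Their poses are not given: they have to be found in the camera images.
- jar: Square clear-glass specimen jar, about 0.3 kg: body 54 x 54 mm, 62 mm high; 44 mm square shoulder to 66 mm; round neck 43 mm wide; round ribbed white screw lid, threaded on but loose. About 100 mm high with the lid. Can be lifted by its lid. Origin: centre of the underside, z up, x and y square to the flat sides. Fits the well in any quarter turn.
- lid_top (a point): Centre of the lid's flat top, z up; turns with the lid. Lid 52 mm across, 26 mm high, its side reaching from here down. It tightens clockwise seen from above, and starts 1.2 to 3.2 rad of tightening short of touching its seal; how far is not known. Its height hardly changes (0.8 mm per rad, only while it squeezes the seal). It stays where it is released.
- lid_rim (a point): Centre of the lid's lower edge, 26 mm under its top, 74 mm above the jar's underside. The loose lid turns at about 0.06 N m. At first touch of the seal this steps to 0.50 N m, then rises 0.35 N m per rad; read at a standstill between steps, loose is under 0.1, touch only 0.15 to 0.5. Snug is 0.06 to 1.2 rad past first touch: about 0.4 rad more once the rise is felt. Further is overtightened.
- well (a point): Centre of the mouth of the holder's square well, 50 mm above the table, z up, x and y square to its sides. Fixed grey block 120 x 120 mm on a dark foot plate 150 x 130 mm, 20 mm high. Well 56.5 mm square, 18 mm deep, 3 mm chamfer at the mouth; its walls keep the jar from turning. Fully home the jar's underside is 18 mm below this point.
- dropper: Bystander: small amber dropper bottle with black cap, 44 mm in diameter, 85 mm high, loose; origin at the centre of its underside. Leave alone.
- dish: Bystander: flat clear round culture dish, 90 mm in diameter, 19 mm high, loose; origin at the centre of its underside. Leave alone.
- slidebox: Bystander: low box for microscope slides, 37 x 92 x 32 mm, loose; origin at the centre of its underside. Leave alone.

How it is judged:
By the outcome, as a careful person would: the job done as asked, in the order asked, and still so for the second after the job is handed in, with the robot touching nothing.
It also fails if it takes over 72 s, if anything falls off the work surface, if the arm or the gripper's body presses on something with over 40 N, if the wrist force passes 120 N, or if a joint passes its speed limit or range.

## Working session

There is one attempt and no reset: what is moved stays moved. The work goes in short steps, Python scripts to look and compute and a tool call to move; the robot and the scene stay as the last step left them, time stands still between calls to the robot, and variables do not carry over. Pictures are saved under pics/ and viewed, and the job is handed in when it is done.

Besides the shell and the picture viewer there is one more tool, called after "Emit:" in YAML: its name, and indented under it one key for each argument. step_arm: Moves the arm, as the interface text tells. Its arguments: {"type":"object","properties":{"targets":{"type":"array","items":{"type":"array","items":{"type":"array","items":{"type":"number"}}}},"squeeze":{"type":"number"}},"required":["targets"]}

```bash
ls; mkdir -p pics; python3 - <<'E'
from plant import arm
import cv2
for n in("scene","top"):
    im=arm.get_image(n); cv2.imwrite(f"pics/{n}0.png",im[:,:,::-1]); print(arm.camera_model(n))
print(arm.get_state())
E
```

```text
pics
{'fx': 438.8706692833148, 'fy': 438.8706692833148, 'cx': 274.1516381527282, 'cy': 205.88605740801495, 'xyz': array([0.91775071, 0.43628715, 0.81332226]), 'attitude': array([-1.10235785, -2.58179904,  0.78083089])}
{'fx': 432.1783658532723, 'fy': 432.1783658532723, 'cx': 277.5939514037097, 'cy': 205.19759515733762, 'xyz': array([0.39000257, 0.09378597, 0.96489059]), 'attitude': array([-2.11201629,  2.14291014, -0.16386739])}
{'clock': 0.1, 'q': array([ 1.01260312e+00,  3.13366282e-01,  1.49833760e+00,  2.68871562e-05,
        1.33102542e+00, -2.23404516e-01]), 'qvel': array([-0.00017567, -0.00137052, -0.00290798, -0.00146842, -0.00042718,
       -0.00024306]), 'effort': array([ 1.85834302e-03, -4.12904441e+01, -2.60141534e+01, -2.30922660e-04,
        3.08461611e-03, -1.63878127e-05]), 'tool_pos': array([0.17249147, 0.49581703, 0.40421526]), 'orientation': array([-1.34961143, -0.95831211,  0.9600658 ]), 'contact_force': array([-0.42685634,  0.31519482,  0.83343449]), 'wrist_torque': array([0.04285426, 0.00353573, 0.03136473]), 'finger_gap': 1.001338590262744}
```

View pics/scene0.png

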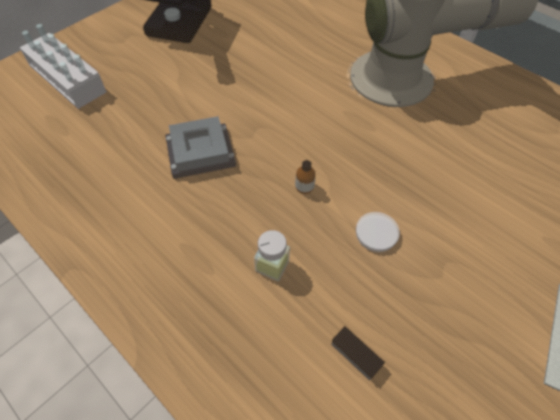

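View pics/top0.png

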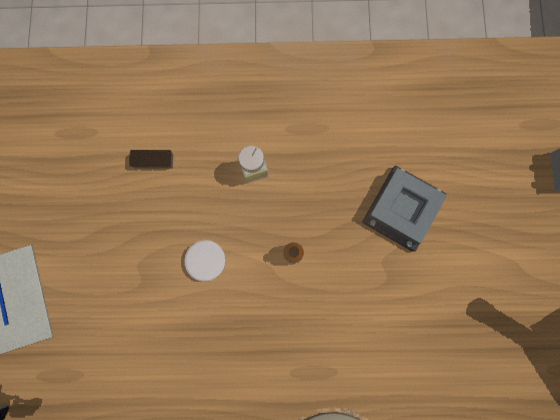

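The scene view shows the jar standing upright (lid near 272,243), holder near (200,145), dropper (305,178), dish (378,232) and slide box (357,352). In the top view the lid is near (251,158) and the well near (407,206). I'll enlarge the details.

```bash
cat > h.py <<'E'
import numpy as np, cv2
from plant import arm
from scipy.spatial.transform import Rotation as R
def ray(n,u,v):
    c=arm.camera_model(n); K=np.array([[c['fx'],0,c['cx']],[0,c['fy'],c['cy']],[0,0,1]])
    return np.array(c['xyz']),R.from_rotvec(c['attitude']).apply(np.linalg.inv(K)@[u,v,1])
def onz(n,u,v,z):
    o,d=ray(n,u,v); return o+d*(z-o[2])/d[2]
def proj(n,P):
    c=arm.camera_model(n); p=R.from_rotvec(c['attitude']).inv().apply(np.array(P)-c['xyz'])
    return np.array([c['fx']*p[0]/p[2]+c['cx'],c['fy']*p[1]/p[2]+c['cy']])
E
python3 - <<'E'
from h import *
t=cv2.imread("pics/top0.png"); s=cv2.imread("pics/scene0.png")
def crop(im,x,y,w,h,k): return cv2.resize(im[y:y+h,x:x+w],None,fx=k,fy=k,interpolation=cv2.INTER_CUBIC)
a=crop(t,355,155,100,100,4); b=crop(t,210,130,100,100,4)
cv2.imwrite("pics/c1.png",np.hstack([a,b]))
a=crop(s,150,95,100,100,4); b=crop(s,225,205,100,100,4)
cv2.imwrite("pics/c2.png",np.hstack([a,b]))
hsv=cv2.cvtColor(t,cv2.COLOR_BGR2HSV)
m=cv2.inRange(hsv,(0,0,150),(180,60,255))
for n,im in(("top",t),("scene",s)):
    m=cv2.inRange(cv2.cvtColor(im,cv2.COLOR_BGR2HSV),(0,0,130),(180,50,255))
    for c in cv2.findContours(m,0,1)[0]:
        if 200<cv2.contourArea(c)<4000:
            e=cv2.fitEllipse(c); print(n,e,cv2.contourArea(c), onz(n,*e[0],.1).round(4))
st=arm.get_state(); print(R.from_rotvec(st['orientation']).as_matrix().round(3))
E
```

```text
top ((22.05414581298828, 305.61151123046875), (47.879249572753906, 122.7531967163086), 176.06585693359375) 3842.0 [0.3438 0.6111 0.1   ]
top ((204.5528106689453, 260.398193359375), (39.432796478271484, 40.48124313354492), 50.692588806152344) 1253.0 [0.4273 0.2519 0.1   ]
top ((251.8271942138672, 159.58863830566406), (25.31690216064453, 28.31292724609375), 138.8167724609375) 477.5 [0.633 0.157 0.1  ]
scene ((552.0258178710938, 379.1268310546875), (12.679235458374023, 156.64903259277344), 4.0647196769714355) 779.0 [0.5101 0.6407 0.1   ]
scene ((271.3841552734375, 246.47671508789062), (30.020933151245117, 32.63518524169922), 33.05264663696289) 660.5 [0.6431 0.1662 0.1   ]
scene ((377.0804443359375, 231.0641326904297), (36.06489944458008, 43.28940200805664), 106.08226013183594) 1224.5 [0.482 0.287 0.1  ]
scene ((373.4253234863281, 79.68711853027344), (35.7276725769043, 51.64176559448242), 136.71640014648438) 749.5 [0.1446 0.0278 0.1   ]
scene ((57.0074577331543, 59.76677322387695), (37.26740264892578, 74.4712142944336), 122.45333862304688) 1974.5 [ 0.6335 -0.5903  0.1   ]
[[ 0.329 -0.001 -0.944]
 [ 0.944 -0.001  0.329]
 [-0.001 -1.     0.   ]]
```

View pics/c1.png

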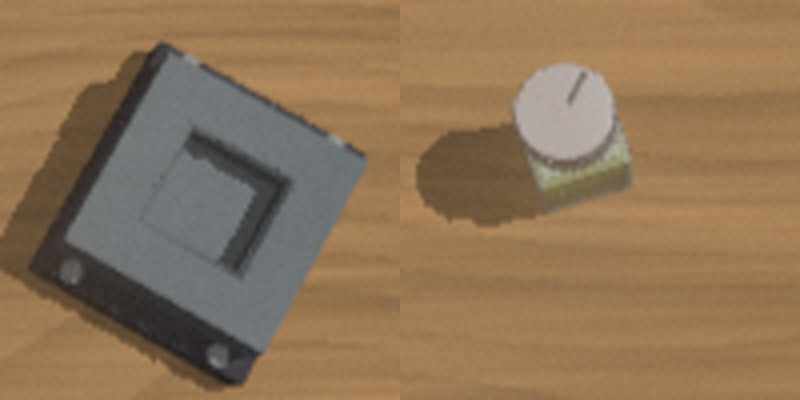

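View pics/c2.png

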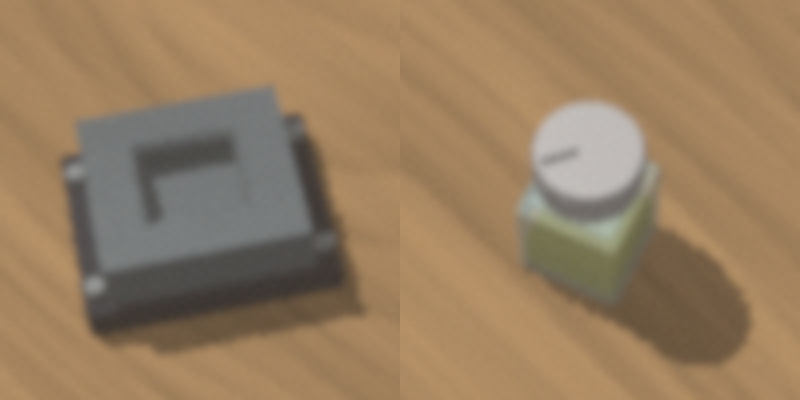

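```bash
python3 - <<'E'
from h import *
def P(n,cx,cy,pts,z,off=0):
    return np.array([onz(n,(u-off+.5)/4-.5+cx,(v+.5)/4-.5+cy,z)[:2] for u,v in pts])
for nm,c in (("blk top",P("top",355,155,[(172,55),(366,157),(260,353),(65,245)],.05)),
 ("blk scene",P("scene",150,95,[(78,122),(272,90),(312,237),(100,270)],.05)),
 ("well top",P("top",355,155,[(193,128),(294,182),(242,279),(140,222)],.05)),
 ("well scene",P("scene",150,95,[(134,147),(236,132),(251,210),(152,224)],.05))):
    e=np.roll(c,-1,0)-c
    print(nm,c.mean(0).round(4),np.linalg.norm(e,axis=1).round(4),np.degrees(np.arctan2(e[:,1],e[:,0])).round(1))
print("lid",P("top",210,130,[(564,112)],.1,400),P("scene",225,205,[(588,150)],.1,400))
b=P("top",210,130,[(548,212),(632,184)],0.0,400); e=b[1]-b[0]; print(b,np.linalg.norm(e),np.degrees(np.arctan2(e[1],e[0])))
b=P("scene",225,205,[(522,262),(612,303),(650,240)],0.0,400); e=np.diff(b,axis=0); print(b,np.linalg.norm(e,axis=1),np.degrees(np.arctan2(e[:,1],e[:,0])))
# triangulate lid
o1,d1=ray("top",164.5/4+209.5,112.5/4+129.5);o2,d2=ray("scene",188.5/4+224.5,150.5/4+204.5)
t=np.linalg.lstsq(np.c_[d1,-d2],o2-o1,rcond=None)[0]; print(o1+t[0]*d1,o2+t[1]*d2)
# others
print("dropper",onz("top",293,252,.085),"dish",onz("top",204.5,260.4,.019),"box",onz("top",151,158,.032))
E
```

```text
blk top [ 0.541  -0.1743] [0.1158 0.122  0.1156 0.1208] [-120.1  148.6   59.3  -31.4]
blk scene [ 0.5393 -0.1736] [0.1166 0.1198 0.1197 0.1166] [ 146.9   58.7  -34.6 -122.7]
well top [ 0.5404 -0.1751] [0.0602 0.0604 0.0609 0.0596] [-120.3  149.    58.9  -31.7]
well scene [ 0.5384 -0.1724] [0.0603 0.0625 0.0566 0.0619] [ 145.3   56.4  -35.5 -120.2]
lid [[0.63724271 0.15943619]] [[0.63625539 0.16015602]]
[[0.60688872 0.17635215]
 [0.62250572 0.12814792]] 0.050670887098808404 -72.04893705862638
[[0.66651601 0.14215357]
 [0.6512265  0.19057338]
 [0.61259176 0.18067514]] [0.05077644 0.03988255] [ 107.524539   -165.62988668]
[0.63707873 0.15939265 0.10057364] [0.63643767 0.16033482 0.1004619 ]
dropper [0.44231962 0.07516545 0.085     ] dish [0.43074875 0.26682241 0.019     ] box [0.65973573 0.38806613 0.032     ]
```

Emit:
step_arm:
  targets:
    - [[8.5,0,0,0,-7],[8.5,0,0,0,-7],[8.5,0,0,0,-6.2],[8.5,0,0,0,0]]

```text
clock: 0.6
tool_pos: [0.1725, 0.4958, 0.4044]
orientation: [-1.201, -1.221, 1.222]
contact_force: [-0.2, 0.6, -0.1]
finger_gap: 0.991
```

```bash
cat >> h.py <<'E'
def st(tx=None):
    s=arm.get_state(); M=R.from_rotvec(s['orientation']).as_matrix()
    yaw=np.degrees(np.arctan2(M[1,0],M[0,0]))
    print("t",round(s['clock'],2),"pos",s['tool_pos'].round(4),"yawx %.2f"%yaw,"q",s['q'].round(3),"F",s['contact_force'].round(2),"T",s['wrist_torque'].round(3),"gap %.3f"%s['finger_gap'], "down",M[:,1].round(4))
    if tx is not None: print("shift tool cm", (M.T@(np.array(tx)-s['tool_pos'])*100).round(2))
E
python3 -c "
from h import *
st([.6368,.1598,.404])"
```

```text
t 0.6 pos [0.1725 0.4958 0.4044] yawx 90.96 q [ 1.013  0.313  1.498 -0.     1.331 -0.575] F [-0.22  0.58 -0.09] T [-0.063  0.006  0.001] gap 0.991 down [-4.e-04 -6.e-04 -1.e+00]
shift tool cm [-3.438e+01  4.000e-02 -4.586e+01]
```

Emit:
step_arm:
  targets:
    - [[8.5,-2.15,0,-2.87,0],[8.5,-2.15,0,-2.87,0],[8.5,-2.15,0,-2.87,0],[8.5,-2.15,0,-2.87,0],[8.5,-2.15,0,-2.87,0],[8.5,-2.15,0,-2.87,0],[8.5,-2.15,0,-2.87,0],[8.5,-2.15,0,-2.87,0]]

```text
clock: 1.6
tool_pos: [0.406, 0.3272, 0.4046]
orientation: [-1.202, -1.22, 1.22]
contact_force: [-0.0, -0.3, -0.2]
finger_gap: 0.998
```

Emit:
step_arm:
  targets:
    - [[8.5,-2.15,0,-2.87,0],[8.5,-2.15,0,-2.87,0],[8.5,-2.15,0,-2.87,0],[8.5,-2.15,0,-2.87,0],[8.5,-2.15,0,-2.87,0],[8.5,-2.15,0,-2.87,0],[8.5,-2.15,0,-2.87,0],[8.5,0,0,0,0]]

```text
clock: 2.6
tool_pos: [0.61, 0.1795, 0.4037]
orientation: [-1.202, -1.218, 1.219]
contact_force: [0.1, 0.7, 0.4]
finger_gap: 0.994
```

```bash
python3 -c "
from h import *
st([.6368,.1598,.30])
cv2.imwrite('pics/s1.png',arm.get_image('scene')[:,:,::-1])"
```

```text
t 2.6 pos [0.61   0.1795 0.4037] yawx 90.74 q [ 0.102  0.566  1.125 -0.     1.452 -1.481] F [0.05 0.71 0.42] T [0.007 0.045 0.004] gap 0.994 down [-1.1e-03 -3.0e-04 -1.0e+00]
shift tool cm [-2.   10.36 -2.67]
```

View pics/s1.png

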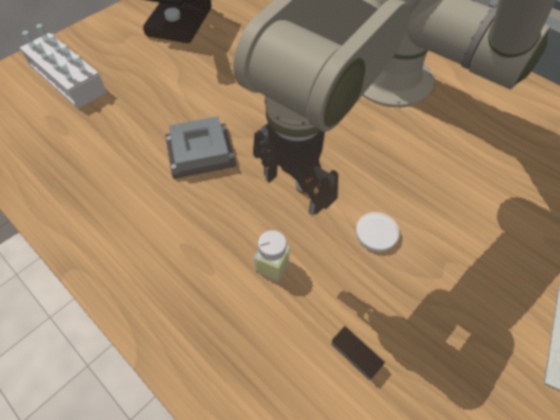

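The hand is behind the jar on its way, and the jar (lid at 272,243) is unobstructed. I'll turn a little for wrist-range headroom, then go above the lid.

Emit:
step_arm:
  targets:
    - [[8.5,0,0,0,8],[8.5,0,0,0,8],[8.5,0,0,0,0]]

```text
clock: 3.02
tool_pos: [0.608, 0.1818, 0.4049]
orientation: [-1.321, -1.015, 1.015]
contact_force: [0.7, -0.1, -0.5]
finger_gap: 0.994
```

```bash
python3 -c "
from h import *
st([.6368,.1598,.29])"
```

```text
t 3.02 pos [0.608  0.1818 0.4049] yawx 75.09 q [ 0.106  0.562  1.128  0.     1.452 -1.204] F [ 0.65 -0.11 -0.53] T [-0.034  0.035  0.025] gap 0.994 down [-1.e-04  1.e-04 -1.e+00]
shift tool cm [-1.39 11.49 -3.35]
```

Emit:
step_arm:
  targets:
    - [[8.5,-0.7,0,-1.67,0],[8.5,-0.69,0,-1.68,0],[8.5,0,3.5,0,0],[8.5,0,4,0,0],[8.5,0,3.5,0,0],[8.5,0,0.3,0,0],[8.5,0,0,0,0]]

```text
clock: 3.9
tool_pos: [0.6376, 0.1593, 0.2932]
orientation: [-1.322, -1.017, 1.014]
contact_force: [0.3, 0.5, -0.1]
finger_gap: 0.992
```

```bash
python3 -c "
from h import *
st([.6368,.1598,.24])
for n in ('scene','top'): cv2.imwrite('pics/%s2.png'%n,arm.get_image(n)[:,:,::-1])
a=cv2.imread('pics/scene2.png')[150:300,180:380];b=cv2.imread('pics/top2.png')[80:230,150:350]
cv2.imwrite('pics/c3.png',cv2.resize(np.vstack([a,b]),None,fx=2,fy=2))"
```

```text
t 3.9 pos [0.6376 0.1593 0.2932] yawx 75.09 q [ 0.067  0.697  1.195  0.     1.247 -1.244] F [ 0.32  0.54 -0.12] T [ 0.005 -0.007 -0.024] gap 0.992 down [ 1.9e-03  2.0e-04 -1.0e+00]
shift tool cm [0.03 5.32 0.1 ]
```

View pics/c3.png

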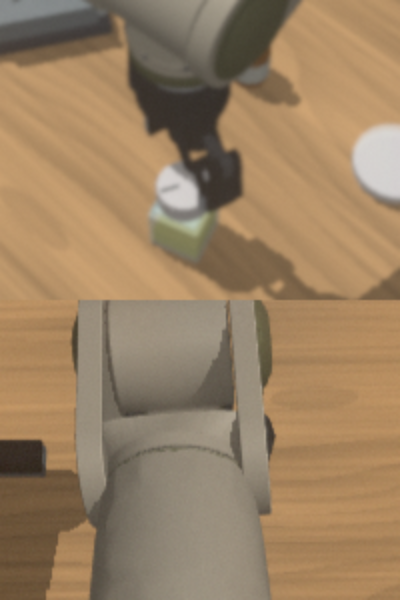

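The fingers straddle the lid (its top at about crop (180,190)) with the near pad at its right. Descending.

Emit:
step_arm:
  targets:
    - [[8.5,0,1.5,0,0],[8.5,0,1.5,0,0],[8.5,0,1.3,0.1,0],[8.5,0,1.0,0,0],[8.5,0,0,0,0],[8.5,0,0,0,0]]

```text
clock: 4.75
tool_pos: [0.6366, 0.1593, 0.2392]
orientation: [-1.322, -1.015, 1.014]
contact_force: [-0.2, 0.3, 0.0]
finger_gap: 1.0
```

```bash
python3 -c "
from h import *
st([.6368,.1598,.24])"
```

```text
t 4.75 pos [0.6366 0.1593 0.2392] yawx 75.02 q [ 0.067  0.753  1.245  0.     1.142 -1.242] F [-0.22  0.26  0.02] T [ 0.016 -0.045  0.026] gap 1.000 down [ 9.e-04  1.e-04 -1.e+00]
shift tool cm [ 0.06 -0.08 -0.  ]
```

Emit:
step_arm:
  targets:
    - [[6,0,0,0,0],[5,0,0,0,0],[4.5,0,0,0,0],[4,0,0,0,0],[4,0,0,0,0],[4,0,0,0,0],[4,0,0,0,0],[4,0,0,0,0]]
  squeeze: 50

```text
clock: 5.75
tool_pos: [0.6366, 0.1594, 0.2392]
orientation: [-1.322, -1.015, 1.014]
contact_force: [0.7, 2.2, 5.3]
finger_gap: 0.596
```

```bash
python3 -c "
from h import *
st()
cv2.imwrite('pics/s3.png',cv2.resize(arm.get_image('scene')[150:300,180:380,::-1],None,fx=3,fy=3))"
```

```text
t 5.75 pos [0.6366 0.1594 0.2392] yawx 75.02 q [ 0.067  0.753  1.245  0.     1.142 -1.242] F [0.73 2.22 5.31] T [0.31  0.006 0.015] gap 0.596 down [ 1.e-03  3.e-04 -1.e+00]
```

View pics/s3.png

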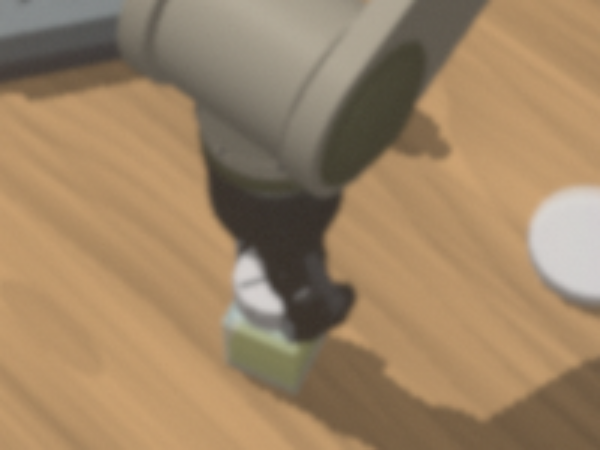

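The pads hold the lid at 51 mm opening. Lifting.

Emit:
step_arm:
  targets:
    - [[4,0,-0.5,0,0],[4,0,-1.5,0,0],[4,0,-2.5,0,0],[4,0,-2.5,0,0],[4,0,-2.5,0,0],[4,0,-1,0,0],[4,0,0,0,0],[4,0,0,0,0]]

```text
clock: 6.8
tool_pos: [0.6364, 0.1592, 0.3425]
orientation: [-1.32, -1.013, 1.016]
contact_force: [-0.0, -0.1, -3.7]
finger_gap: 0.597
```

Emit:
step_arm:
  targets:
    - [[4,0,0,0,-7],[4,0,0,0,-7],[4,0,0,0,-7],[4,0,0,0,-7],[4,0,0,0,-7],[4,0,0,0,-6],[4,0,0,0,0]]

```text
clock: 7.68
tool_pos: [0.6364, 0.1592, 0.3427]
orientation: [-0.958, -1.533, 1.535]
contact_force: [0.7, -0.8, -3.2]
finger_gap: 0.595
```

```bash
python3 -c "
from h import *
st([.54,-.174,.345])
for n in ('scene','top'): cv2.imwrite('pics/%s4.png'%n,arm.get_image(n)[:,:,::-1])
a=cv2.imread('pics/scene4.png')[130:280,180:380];b=cv2.imread('pics/top4.png')[80:230,150:350]
cv2.imwrite('pics/c4.png',cv2.resize(np.vstack([a,b]),None,fx=2,fy=2))"
```

```text
t 7.67 pos [0.6364 0.1592 0.3427] yawx 115.96 q [ 0.067  0.653  1.14  -0.     1.351 -1.957] F [ 0.68 -0.81 -3.21] T [ 0.04  -0.015 -0.001] gap 0.595 down [-1.8e-03 -1.0e-04 -1.0e+00]
shift tool cm [-25.74  -0.21  23.26]
```

View pics/c4.png

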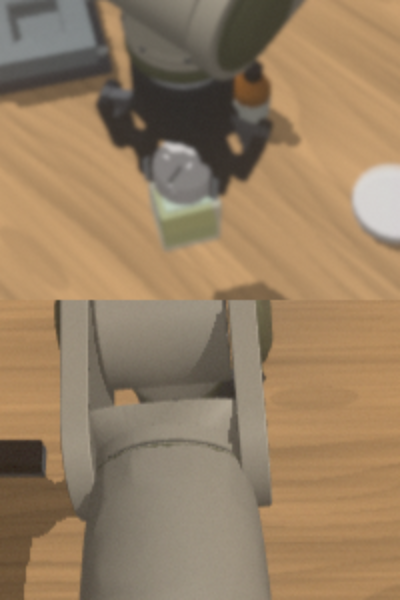

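The jar hangs upright below the fingers (body at crop (187,220)), carrying about 3 N. Translating to above the well.

Emit:
step_arm:
  targets:
    - [[4,-1.5,0,1.3,0],[4,-2.5,0,2.3,0],[4,-3,0,2.7,0],[4,-3,0,2.7,0],[4,-3,0,2.7,0],[4,-3,0,2.7,0],[4,-3,0,2.7,0],[4,-2.5,0,2.3,0]]

```text
clock: 8.78
tool_pos: [0.5553, -0.1212, 0.3438]
orientation: [-0.961, -1.534, 1.534]
contact_force: [1.4, -0.7, -2.6]
finger_gap: 0.597
```

Emit:
step_arm:
  targets:
    - [[4,-2.5,0,2.3,0],[4,-1.5,0,1.3,0],[4,0,0,0,0],[4,0,0,0,0]]

```text
clock: 9.28
tool_pos: [0.5417, -0.1703, 0.3437]
orientation: [-0.959, -1.536, 1.535]
contact_force: [0.5, -0.3, -4.3]
finger_gap: 0.594
```

```bash
python3 -c "
from h import *
st([.54,-.174,.315])
for n in ('scene','top'): cv2.imwrite('pics/%s5.png'%n,arm.get_image(n)[:,:,::-1])
a=cv2.imread('pics/scene5.png')[60:210,110:310]
cv2.imwrite('pics/c5.png',cv2.resize(a,None,fx=4,fy=4,interpolation=2))"
```

```text
t 9.28 pos [ 0.5417 -0.1703  0.3437] yawx 116.03 q [-0.511  0.458  1.453  0.     1.231 -2.536] F [ 0.48 -0.34 -4.26] T [-0.052 -0.011 -0.031] gap 0.594 down [ 0.e+00  3.e-04 -1.e+00]
shift tool cm [-0.26  2.87  0.32]
```

View pics/c5.png

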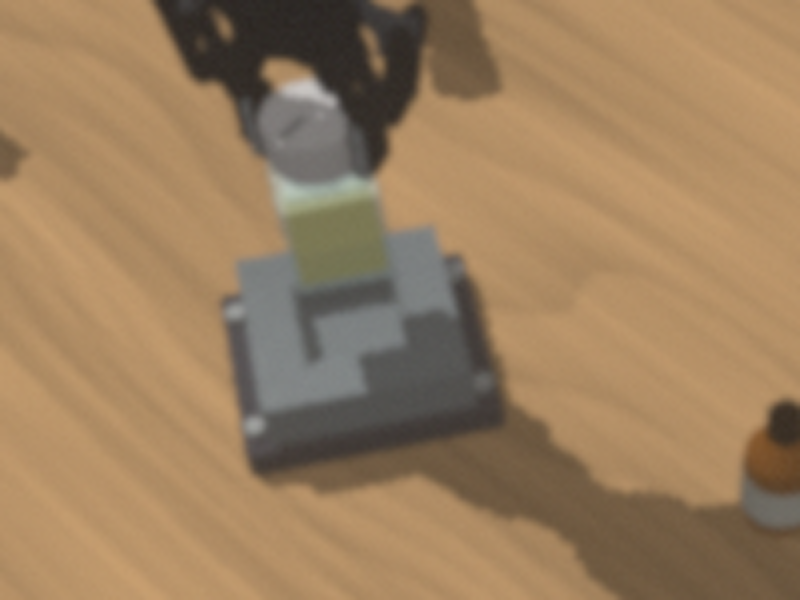

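View pics/top5.png

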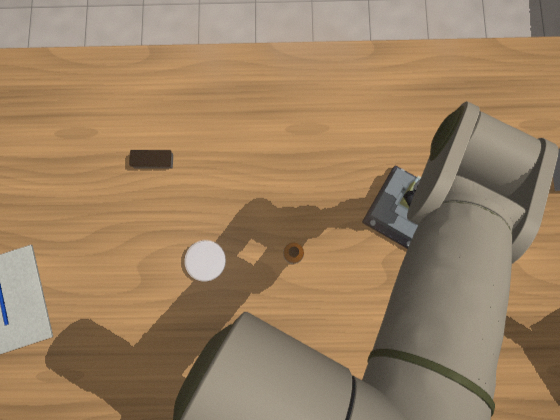

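```bash
python3 - <<'E'
from h import *
f=lambda u,v,z: onz("scene",(u+.5)/4-.5+110,(v+.5)/4-.5+60,z)[:2]
z=.3437-.2392
for a,b,z in (((302,284),(386,270),z),((238,262),(435,230),.05),((260,410),(475,377),.05)):
    a=f(*a,z);b=f(*b,z);e=b-a; print(a,b,np.linalg.norm(e),np.degrees(np.arctan2(e[1],e[0])), "ctr",(a+b)/2+27e-3*np.array([-e[1],e[0]])/np.linalg.norm(e),(a+b)/2-27e-3*np.array([-e[1],e[0]])/np.linalg.norm(e))
c=np.array([f(*p,.05) for p in((238,262),(435,230),(475,377),(260,410))]);print(c.mean(0))
print(proj("scene",[.54,-.174,.05]),proj("top",[.54,-.174,.05]))
E
```

```text
[ 0.56881624 -0.16793905] [ 0.53007238 -0.14259642] 0.046296174623448746 146.81102087591643 ctr [ 0.53466445 -0.17786322] [ 0.56422417 -0.13267226]
[ 0.5568892  -0.25564355] [ 0.45797286 -0.19056812] 0.11840292767292375 146.65974193689874 ctr [ 0.49259156 -0.24566221] [ 0.5222705  -0.20054946]
[ 0.61985854 -0.15748399] [ 0.52023428 -0.08825279] 0.12131757016897522 145.20366867657893 ctr [ 0.55463856 -0.14504041] [ 0.58545425 -0.10069638]
[ 0.53873872 -0.17298711]
[196.98205444 139.0290248 ] [408.41283294 205.43830118]
```

Jar and well edges agree in angle within about 1°. Moving over the centre and down to just above the mouth.

Emit:
step_arm:
  targets:
    - [[4,-0.27,0,0.34,0],[4,0,1.5,0,0],[4,0,1.5,0,0],[4,0,1.2,0,0],[4,0,0,0,0],[4,0,0,0,0]]

```text
clock: 10.12
tool_pos: [0.5399, -0.1748, 0.302]
orientation: [-0.96, -1.536, 1.535]
contact_force: [0.2, 0.6, -1.9]
finger_gap: 0.597
```

```bash
python3 -c "
from h import *
st([.5396,-.1743,.271])
a=arm.get_image('scene')[80:200,130:270,::-1]
cv2.imwrite('pics/c6.png',cv2.resize(a,None,fx=5,fy=5,interpolation=2))"
```

```text
t 10.12 pos [ 0.5399 -0.1748  0.302 ] yawx 116.02 q [-0.52   0.502  1.502  0.     1.137 -2.544] F [ 0.15  0.55 -1.89] T [ 0.009 -0.048 -0.067] gap 0.597 down [ 6.e-04 -3.e-04 -1.e+00]
shift tool cm [0.06 3.1  0.01]
```

View pics/c6.png

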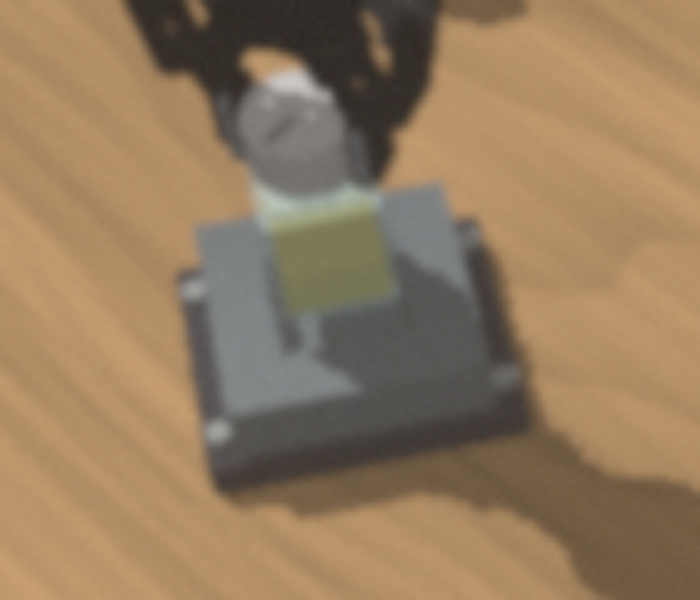

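The jar (bottom edge (285,312)–(398,297)) hangs about 13 mm above the mouth and square to it. Going down slowly.

Emit:
step_arm:
  targets:
    - [[4,0.06,0.4,0,0],[4,0,0.4,0,0],[4,0,0.3,0,0],[4,0,0,0,0]]

```text
clock: 10.68
tool_pos: [0.5395, -0.1742, 0.2904]
orientation: [-0.958, -1.535, 1.535]
contact_force: [-0.6, -0.9, -3.4]
finger_gap: 0.599
```

Emit:
step_arm:
  targets:
    - [[4,0,0.2,0,0],[4,0,0.2,0,0],[4,0,0,0,0]]

```text
clock: 11.05
tool_pos: [0.5395, -0.1742, 0.2865]
orientation: [-0.959, -1.535, 1.535]
contact_force: [0.5, 0.0, -3.7]
finger_gap: 0.597
```

```bash
python3 -c "
from h import *
st([.5396,-.1743,.271])"
```

```text
t 11.05 pos [ 0.5395 -0.1742  0.2865] yawx 116.02 q [-0.519  0.519  1.52   0.     1.103 -2.544] F [ 0.47  0.04 -3.69] T [ 0.002 -0.033  0.043] gap 0.597 down [-1.e-04  1.e-04 -1.e+00]
shift tool cm [-0.01  1.55 -0.01]
```

Already about 3 mm into the mouth without side load. Continuing.

Emit:
step_arm:
  targets:
    - [[4,0,0.2,0,0],[4,0,0.2,0,0],[4,0,0,0,0]]

```text
clock: 11.42
tool_pos: [0.5395, -0.1742, 0.2825]
orientation: [-0.959, -1.535, 1.535]
contact_force: [0.7, -0.4, -3.3]
finger_gap: 0.597
```

Emit:
step_arm:
  targets:
    - [[4,0,0.25,0,0],[4,0,0.25,0,0],[4,0,0.25,0,0],[4,0,0,0,0]]

```text
clock: 11.92
tool_pos: [0.5395, -0.1742, 0.2749]
orientation: [-0.959, -1.535, 1.535]
contact_force: [-0.5, 0.3, -2.5]
finger_gap: 0.595
```

```bash
python3 -c "
from h import *
st([.5396,-.1743,.271])"
```

```text
t 11.93 pos [ 0.5395 -0.1742  0.2749] yawx 116.01 q [-0.519  0.533  1.53   0.     1.078 -2.544] F [-0.5   0.26 -2.51] T [-0.035 -0.032  0.038] gap 0.595 down [-2.e-04  2.e-04 -1.e+00]
shift tool cm [-0.01  0.39 -0.01]
```

Emit:
step_arm:
  targets:
    - [[4,0,0.15,0,0],[4,0,0.15,0,0],[4,0,0,0,0]]

```text
clock: 12.3
tool_pos: [0.5395, -0.1742, 0.2721]
orientation: [-0.959, -1.535, 1.535]
contact_force: [0.4, -0.0, -2.3]
finger_gap: 0.595
```

Emit:
step_arm:
  targets:
    - [[4,0,0.1,0,0],[4,0,0,0,0]]

```text
clock: 12.55
tool_pos: [0.5395, -0.1742, 0.2713]
orientation: [-0.959, -1.535, 1.535]
contact_force: [-0.4, -0.4, -2.1]
finger_gap: 0.6
```

Emit:
step_arm:
  targets:
    - [[4,0,0.06,0,0],[4,0,0,0,0],[4,0,0,0,0]]

```text
clock: 12.92
tool_pos: [0.5396, -0.1742, 0.2712]
orientation: [-0.96, -1.536, 1.536]
contact_force: [-2.4, 1.0, 5.4]
finger_gap: 0.596
```

Emit:
step_arm:
  targets:
    - [[4,0,0.06,0,0],[4,0,0,0,0],[4,0,0,0,0]]

```text
clock: 13.3
tool_pos: [0.5396, -0.1742, 0.2711]
orientation: [-0.96, -1.536, 1.536]
contact_force: [-3.3, 2.2, 9.5]
finger_gap: 0.592
```

Contact came at 0.2711, the expected home height. I'll release once, look, then regrip for the turn.

Emit:
step_arm:
  targets:
    - [[6.5,0,0,0,0],[8.5,0,0,0,0],[8.5,0,-0.1,0,0],[8.5,0,0,0,0],[8.5,0,0,0,0],[8.5,0,0,0,0]]

```text
clock: 14.05
tool_pos: [0.5395, -0.1742, 0.271]
orientation: [-0.959, -1.535, 1.535]
contact_force: [-0.2, -0.1, -0.4]
finger_gap: 0.995
```

```bash
python3 -c "
from h import *
st([.5396,-.1743,.271])
a=arm.get_image('scene')[80:200,130:270,::-1]
cv2.imwrite('pics/c7.png',cv2.resize(a,None,fx=5,fy=5,interpolation=2))
print(proj('scene',[.5396,-.1743,.132])-[130,80])"
```

```text
t 14.05 pos [ 0.5395 -0.1742  0.271 ] yawx 116.02 q [-0.519  0.538  1.534  0.     1.069 -2.544] F [-0.17 -0.12 -0.44] T [ 0.008 -0.022 -0.041] gap 0.995 down [-0.  0. -1.]
shift tool cm [-0.01 -0.   -0.  ]
[61.49833977 33.13063552]
```

View pics/c7.png

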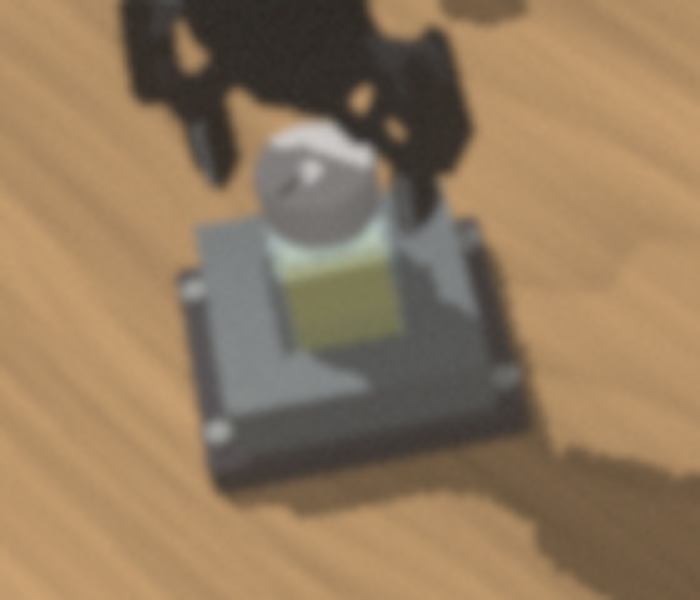

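The jar sits square in the well (visible lower edge (302,350)–(402,333)) and upright, with the fingers clear of the lid. Regripping firmer.

Emit:
step_arm:
  targets:
    - [[6,0,0,0,0],[5,0,0,0,0],[4,0,0,0,0],[4,0,0,0,0],[4,0,0,0,0],[4,0,0,0,0],[4,0,0,0,0]]
  squeeze: 70

```text
clock: 14.98
tool_pos: [0.5395, -0.1741, 0.2713]
orientation: [-0.959, -1.535, 1.535]
contact_force: [-1.9, 2.1, 4.9]
finger_gap: 0.589
```

```bash
python3 -c "
from h import *
st([.5396,-.1743,.271])"
```

```text
t 14.97 pos [ 0.5395 -0.1741  0.2713] yawx 116.02 q [-0.519  0.538  1.534  0.     1.07  -2.544] F [-1.85  2.14  4.94] T [0.287 0.304 0.021] gap 0.589 down [ 2.e-04 -0.e+00 -1.e+00]
shift tool cm [-0.02  0.03  0.  ]
```

Emit:
step_arm:
  targets:
    - [[4,0,0,0,5],[4,0,0,0,5],[4,0,0,0,5],[4,0,0,0,5],[4,0,0,0,0],[4,0,0,0,0]]

```text
clock: 15.72
tool_pos: [0.5396, -0.1742, 0.2713]
orientation: [-1.158, -1.288, 1.287]
contact_force: [0.6, 1.1, 5.5]
finger_gap: 0.591
```

```bash
python3 -c "
from h import *
st([.5396,-.1743,.271])"
```

```text
t 15.72 pos [ 0.5396 -0.1742  0.2713] yawx 96.11 q [-0.519  0.538  1.533  0.     1.069 -2.196] F [0.6  1.07 5.47] T [ 0.196  0.03  -0.078] gap 0.591 down [ 8.e-04 -3.e-04 -1.e+00]
shift tool cm [-0.01  0.03  0.01]
```

Emit:
step_arm:
  targets:
    - [[4,0,0,0,7],[4,0,0,0,7],[4,0,0,0,7],[4,0,0,0,7],[4,0,0,0,7],[4,0,0,0,0],[4,0,0,0,0]]

```text
clock: 16.6
tool_pos: [0.5397, -0.1742, 0.2713]
orientation: [-1.407, -0.832, 0.831]
contact_force: [1.4, 1.4, 5.2]
finger_gap: 0.595
```

```bash
python3 -c "
from h import *
st([.5396,-.1743,.271])
a=arm.get_image('scene')[80:200,130:270,::-1]
cv2.imwrite('pics/c8.png',cv2.resize(a,None,fx=5,fy=5,interpolation=2))"
```

```text
t 16.6 pos [ 0.5397 -0.1742  0.2713] yawx 61.16 q [-0.519  0.538  1.533  0.     1.069 -1.586] F [1.42 1.42 5.2 ] T [ 0.235 -0.114 -0.074] gap 0.595 down [ 1.e-03 -3.e-04 -1.e+00]
shift tool cm [-0.01  0.03  0.  ]
```

View pics/c8.png

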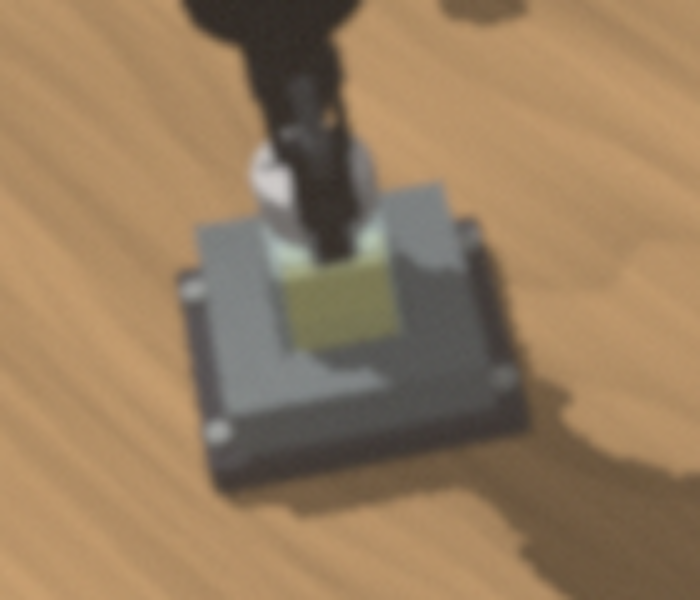

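The jar still stands square in the well while the fingers turn with the lid; the torque is loose. Continuing in short steps.

Emit:
step_arm:
  targets:
    - [[4,0,0,0,7],[4,0,0,0,7],[4,0,0,0,0],[4,0,0,0,0]]

```text
clock: 17.15
tool_pos: [0.5397, -0.1742, 0.2713]
orientation: [-1.474, -0.644, 0.643]
contact_force: [0.7, 2.3, 5.1]
finger_gap: 0.593
```

```bash
python3 -c "
from h import *
st()"
```

```text
t 17.15 pos [ 0.5397 -0.1742  0.2713] yawx 47.16 q [-0.519  0.538  1.533  0.     1.069 -1.342] F [0.68 2.25 5.14] T [ 0.176 -0.111 -0.083] gap 0.593 down [ 1.e-03 -2.e-04 -1.e+00]
```

Emit:
step_arm:
  targets:
    - [[4,0,0,0,7],[4,0,0,0,7],[4,0,0,0,0],[4,0,0,0,0]]

```text
clock: 17.65
tool_pos: [0.5397, -0.1742, 0.2713]
orientation: [-1.523, -0.454, 0.453]
contact_force: [0.6, 1.6, 4.7]
finger_gap: 0.594
```

```bash
python3 -c "
from h import *
st()"
```

```text
t 17.65 pos [ 0.5397 -0.1742  0.2713] yawx 33.16 q [-0.519  0.538  1.533  0.     1.069 -1.098] F [0.58 1.64 4.72] T [ 0.276 -0.114 -0.078] gap 0.594 down [ 1.1e-03 -3.0e-04 -1.0e+00]
```

Emit:
step_arm:
  targets:
    - [[4,0,0,0,7],[4,0,0,0,7],[4,0,0,0,0],[4,0,0,0,0]]

```text
clock: 18.15
tool_pos: [0.5397, -0.1742, 0.2713]
orientation: [-1.555, -0.263, 0.262]
contact_force: [1.6, 0.9, 4.9]
finger_gap: 0.593
```

```bash
python3 -c "
from h import *
st()"
```

```text
t 18.15 pos [ 0.5397 -0.1742  0.2713] yawx 19.16 q [-0.519  0.538  1.533  0.     1.069 -0.853] F [1.57 0.87 4.9 ] T [ 0.269 -0.168  0.001] gap 0.593 down [ 1.2e-03 -2.0e-04 -1.0e+00]
```

Emit:
step_arm:
  targets:
    - [[4,0,0,0,7],[4,0,0,0,7],[4,0,0,0,0],[4,0,0,0,0]]

```text
clock: 18.65
tool_pos: [0.5397, -0.1742, 0.2713]
orientation: [-1.57, -0.072, 0.07]
contact_force: [2.4, 1.4, 5.9]
finger_gap: 0.596
```

```bash
python3 -c "
from h import *
st()"
```

```text
t 18.65 pos [ 0.5397 -0.1742  0.2713] yawx 5.21 q [-0.519  0.538  1.533  0.     1.069 -0.61 ] F [2.4  1.36 5.87] T [ 0.299 -0.225 -0.029] gap 0.596 down [ 1.3e-03 -3.0e-04 -1.0e+00]
```

Emit:
step_arm:
  targets:
    - [[4,0,0,0,7],[4,0,0,0,5],[4,0,0,0,0],[4,0,0,0,0]]

```text
clock: 19.15
tool_pos: [0.5397, -0.1742, 0.2713]
orientation: [-1.569, 0.092, -0.094]
contact_force: [1.3, 1.6, 4.7]
finger_gap: 0.589
```

```bash
python3 -c "
from h import *
st()"
```

```text
t 19.15 pos [ 0.5397 -0.1742  0.2713] yawx -6.79 q [-0.519  0.538  1.533  0.     1.069 -0.401] F [1.31 1.58 4.72] T [ 0.234 -0.251 -0.056] gap 0.589 down [ 1.4e-03 -4.0e-04 -1.0e+00]
```

Emit:
step_arm:
  targets:
    - [[4,0,0,0,7],[4,0,0,0,5],[4,0,0,0,0],[4,0,0,0,0]]

```text
clock: 19.65
tool_pos: [0.5397, -0.1742, 0.2713]
orientation: [-1.556, 0.256, -0.258]
contact_force: [1.7, 2.3, 6.3]
finger_gap: 0.588
```

```bash
python3 -c "
from h import *
st()"
```

```text
t 19.65 pos [ 0.5397 -0.1742  0.2713] yawx -18.75 q [-0.519  0.538  1.533  0.     1.069 -0.192] F [1.7  2.28 6.31] T [ 0.301 -0.312 -0.101] gap 0.588 down [ 1.3e-03 -3.0e-04 -1.0e+00]
```

Emit:
step_arm:
  targets:
    - [[4,0,0,0,6],[4,0,0,0,5],[4,0,0,0,0],[4,0,0,0,0]]

```text
clock: 20.15
tool_pos: [0.5397, -0.1742, 0.2713]
orientation: [-1.532, 0.406, -0.408]
contact_force: [1.5, 1.9, 5.2]
finger_gap: 0.597
```

```bash
python3 -c "
from h import *
st()"
```

```text
t 20.15 pos [ 0.5397 -0.1742  0.2713] yawx -29.75 q [-0.519  0.538  1.533  0.     1.069  0.   ] F [1.49 1.87 5.16] T [ 0.23  -0.276 -0.061] gap 0.597 down [ 1.3e-03 -4.0e-04 -1.0e+00]
```

Emit:
step_arm:
  targets:
    - [[4,0,0,0,6],[4,0,0,0,5],[4,0,0,0,0],[4,0,0,0,0]]

```text
clock: 20.65
tool_pos: [0.5397, -0.1742, 0.2713]
orientation: [-1.498, 0.555, -0.557]
contact_force: [1.4, 1.0, 6.3]
finger_gap: 0.59
```

```bash
python3 -c "
from h import *
st()"
```

```text
t 20.65 pos [ 0.5397 -0.1742  0.2713] yawx -40.75 q [-0.519  0.538  1.533  0.     1.069  0.192] F [1.4  0.97 6.26] T [ 0.195 -0.229 -0.061] gap 0.590 down [ 1.2e-03 -3.0e-04 -1.0e+00]
```

Emit:
step_arm:
  targets:
    - [[4,0,0,0,6],[4,0,0,0,5],[4,0,0,0,0],[4,0,0,0,0]]

```text
clock: 21.15
tool_pos: [0.5397, -0.1742, 0.2713]
orientation: [-1.453, 0.704, -0.706]
contact_force: [2.2, 1.6, 6.0]
finger_gap: 0.592
```

```bash
python3 -c "
from h import *
st()"
```

```text
t 21.15 pos [ 0.5397 -0.1742  0.2713] yawx -51.73 q [-0.519  0.538  1.533  0.     1.069  0.384] F [2.25 1.62 6.  ] T [ 0.241 -0.249 -0.075] gap 0.592 down [ 1.1e-03 -4.0e-04 -1.0e+00]
```

Emit:
step_arm:
  targets:
    - [[4,0,0,0,6],[4,0,0,0,5],[4,0,0,0,0],[4,0,0,0,0]]

```text
clock: 21.65
tool_pos: [0.5397, -0.1743, 0.2713]
orientation: [-1.397, 0.851, -0.853]
contact_force: [1.0, 0.4, 4.7]
finger_gap: 0.591
```

```bash
python3 -c "
from h import *
st()"
```

```text
t 21.65 pos [ 0.5397 -0.1743  0.2713] yawx -62.73 q [-0.519  0.538  1.533  0.     1.069  0.576] F [1.02 0.45 4.7 ] T [ 0.235 -0.269 -0.112] gap 0.591 down [ 1.1e-03 -4.0e-04 -1.0e+00]
```

Emit:
step_arm:
  targets:
    - [[4,0,0,0,6],[4,0,0,0,5],[4,0,0,0,0],[4,0,0,0,0]]

```text
clock: 22.15
tool_pos: [0.5398, -0.1743, 0.2714]
orientation: [-1.33, 0.995, -0.999]
contact_force: [5.0, 0.1, 5.3]
finger_gap: 0.59
```

```bash
python3 -c "
from h import *
st()
a=arm.get_image('scene')[80:200,130:270,::-1]
cv2.imwrite('pics/c9.png',cv2.resize(a,None,fx=5,fy=5,interpolation=2))"
```

```text
t 22.15 pos [ 0.5398 -0.1743  0.2714] yawx -73.71 q [-0.519  0.538  1.533  0.     1.069  0.767] F [4.99 0.14 5.32] T [ 0.15  -0.811  0.281] gap 0.590 down [ 1.9e-03 -8.0e-04 -1.0e+00]
```

View pics/c9.png

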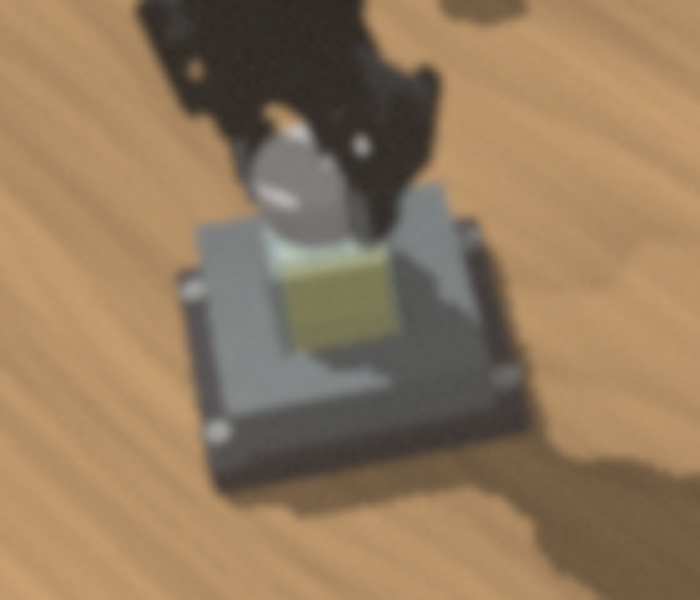

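Torque rose clearly (about −0.08 → +0.28): the seal is touched. Jar still square in the well. About 0.4 rad more, in steps.

Emit:
step_arm:
  targets:
    - [[4,0,0,0,4],[4,0,0,0,4],[4,0,0,0,4],[4,0,0,0,0],[4,0,0,0,0]]

```text
clock: 22.82
tool_pos: [0.5398, -0.1743, 0.2714]
orientation: [-1.243, 1.152, -1.155]
contact_force: [4.8, 0.4, 5.1]
finger_gap: 0.591
```

```bash
python3 -c "
from h import *
st()"
```

```text
t 22.82 pos [ 0.5398 -0.1743  0.2714] yawx -85.70 q [-0.519  0.538  1.533  0.     1.069  0.977] F [4.85 0.42 5.14] T [ 0.113 -0.793  0.383] gap 0.591 down [ 1.9e-03 -9.0e-04 -1.0e+00]
```

Emit:
step_arm:
  targets:
    - [[4,0,0,0,4],[4,0,0,0,4],[4,0,0,0,3],[4,0,0,0,0],[4,0,0,0,0]]

```text
clock: 23.45
tool_pos: [0.5398, -0.1744, 0.2714]
orientation: [-1.151, 1.293, -1.296]
contact_force: [4.9, 0.1, 5.0]
finger_gap: 0.59
```

```bash
python3 -c "
from h import *
st()
a=arm.get_image('scene')[80:200,130:270,::-1]
cv2.imwrite('pics/c10.png',cv2.resize(a,None,fx=5,fy=5,interpolation=2))"
```

```text
t 23.45 pos [ 0.5398 -0.1744  0.2714] yawx -96.69 q [-0.519  0.538  1.533  0.     1.068  1.169] F [4.9  0.08 5.  ] T [ 0.101 -0.811  0.502] gap 0.590 down [ 0.0019 -0.001  -1.    ]
```

View pics/c10.png

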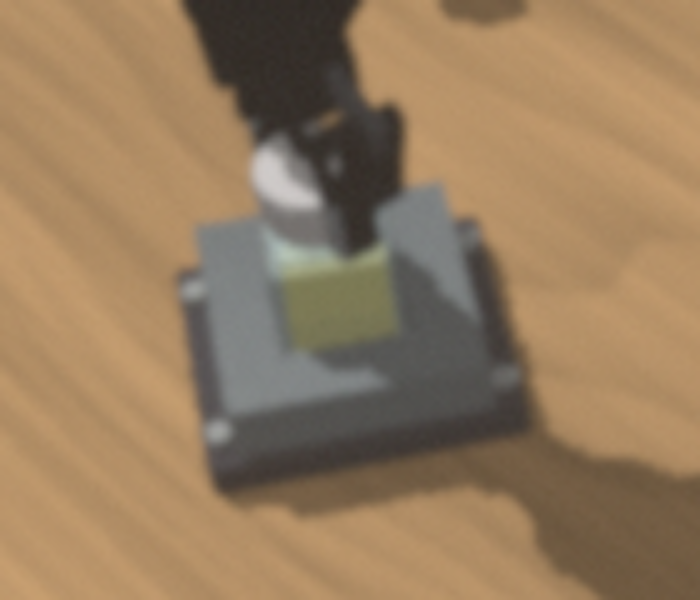

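Torque rose steadily 0.28 → 0.38 → 0.50, so the lid followed; it is 0.4–0.6 rad past touch. Stop here, release and back away.

Emit:
step_arm:
  targets:
    - [[6,0,0,0,0],[8.5,0,0,0,0],[8.5,0,0,0,0],[8.5,0,0,0,0],[8.5,0,0,0,0],[8.5,0,0,0,0]]

```text
clock: 24.25
tool_pos: [0.5395, -0.1742, 0.271]
orientation: [-1.149, 1.298, -1.298]
contact_force: [0.2, 0.5, 0.6]
finger_gap: 0.994
```

Emit:
step_arm:
  targets:
    - [[8.5,0,-1,0,0],[8.5,0,-2,0,0],[8.5,0,-3,0,0],[8.5,0,-4,0,0],[8.5,0,-3,0,0],[8.5,0,-2,0,0],[8.5,0,0,0,0]]

```text
clock: 25.12
tool_pos: [0.5394, -0.1741, 0.4228]
orientation: [-1.148, 1.295, -1.301]
contact_force: [0.3, 0.1, 0.5]
finger_gap: 0.995
```

```bash
python3 -c "
from h import *
st([.40,-.33,.42])"
```

```text
t 25.12 pos [ 0.5394 -0.1741  0.4228] yawx -96.98 q [-0.519  0.394  1.338 -0.     1.407  1.174] F [0.34 0.08 0.46] T [ 0.014  0.032 -0.003] gap 0.995 down [ 0.003  -0.0018 -1.    ]
shift tool cm [ 17.17   0.26 -11.94]
```

Emit:
step_arm:
  targets:
    - [[8.5,2,0,-1.4,0],[8.5,3,0,-2.1,0],[8.5,3,0,-2.1,0],[8.5,3,0,-2.1,0],[8.5,3,0,-2.1,0],[8.5,2,0,-1.4,0],[8.5,0,0,0,0],[8.5,0,0,0,0]]

```text
clock: 26.12
tool_pos: [0.4092, -0.3189, 0.4205]
orientation: [-1.149, 1.299, -1.297]
contact_force: [0.0, -0.5, 0.5]
finger_gap: 0.999
```

```bash
python3 -c "
from h import *
st()
for n in ('scene','top'): cv2.imwrite('pics/%s11.png'%n,arm.get_image(n)[:,:,::-1])
a=cv2.imread('pics/scene11.png');b=cv2.imread('pics/top11.png')
c=lambda im,x,y:cv2.resize(im[y:y+100,x:x+100],None,fx=4,fy=4,interpolation=2)
cv2.imwrite('pics/c11.png',np.hstack([c(a,150,85),c(b,355,155)]))
cv2.imwrite('pics/f11.png',cv2.resize(np.vstack([a,b]),None,fx=.7,fy=.7))
print(proj('scene',[.5396,-.1743,.132]),proj('top',[.5396,-.1743,.132]))"
```

```text
t 26.12 pos [ 0.4092 -0.3189  0.4205] yawx -96.97 q [-0.888  0.288  1.489  0.     1.365  0.804] F [ 0.01 -0.5   0.5 ] T [-0.072  0.013 -0.044] gap 0.999 down [-3.e-04  8.e-04 -1.e+00]
[191.49833977 113.13063552] [420.49426093 198.64843897]
```

View pics/c11.png

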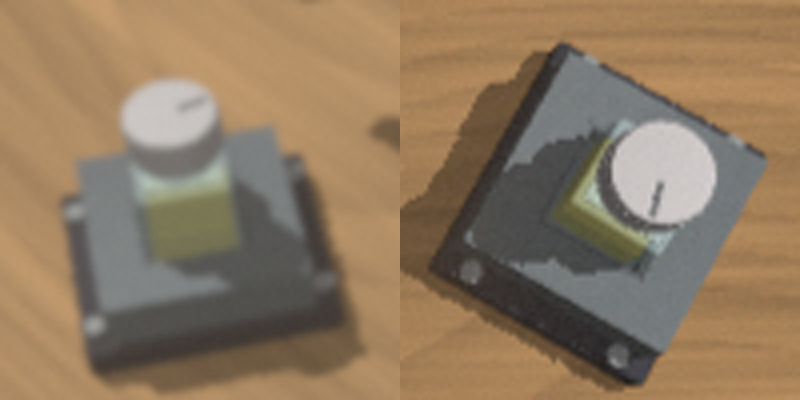

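View pics/f11.png

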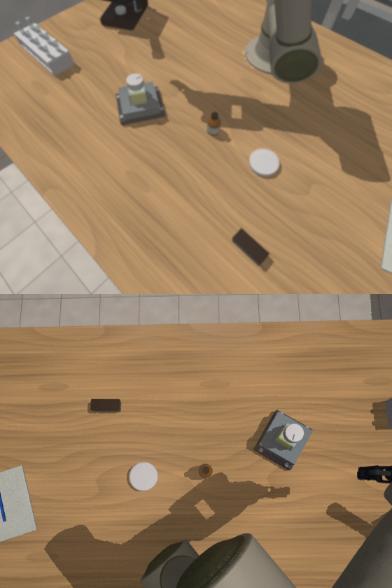

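Both views show the jar upright and square in the well. The lid centre is about (192,114) in the scene view and (420,198) in the top view, against (191.5,113.1) and (420.5,198.6) expected for fully home. The dropper, dish and slide box haven't moved and the robot is clear.

```bash
python3 -c "
from h import *
o1,d1=ray('top',420.4,197.7);o2,d2=ray('scene',192.1,113.9)
t=np.linalg.lstsq(np.c_[d1,-d2],o2-o1,rcond=None)[0]; print(o1+t[0]*d1,o2+t[1]*d2)
print(arm.hand_in())"
```

```text
[ 0.5414271  -0.17414759  0.13230333] [ 0.53986478 -0.17213157  0.13137042]
the job is handed in; nothing more can be done
None
```

The jar is standing in the well with its lid screwed snug, and I handed the job in at about 26 s of the 72 s allowed. `hand_in` gives no verdict, so the checks below are my own measurements.

**Placing:** I lifted the jar by its lid, turned it 41° to line up with the well and lowered it. It touched bottom at the expected height (tool at 0.2711 m, expected 0.2712 m). I let go once to look, then gripped the lid again at 70 N.

**Screwing:** I turned the lid clockwise by about 213° of finger rotation. It stayed loose (under about 0.11 N m) until roughly 3.1–3.3 rad. After that the standstill torque rose 0.28, 0.38, then 0.50 N m, and I stopped about 0.4–0.6 rad past first touch.

**Last checks:**
- **Jar:** it is upright and square in the well. The lid top measures 0.131–0.132 m high, against 0.132 m for fully home.
- **Everything else:** the dropper, dish and slide box look unmoved in both views. The robot is clear and touching nothing.

**Small disagreements:**
- The lid mark suggests the lid turned about 203° rather than 213°. That is within how well I can read the mark, or a little finger slip, and either way it is still in the snug range.
- The two cameras disagree by about 2 mm on where the lid centre is, which matches the stated calibration.

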